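Set the tube-box camera to its height mark and lock the cam lever

ROBOT

A 7-joint arm with a two-finger parallel gripper is mounted at the origin on the work surface. World frame = base frame: x ahead of the robot, y to its left, z up, the work surface at z = 0. Lengths are in m, angles in rad, forces in N, time in s.
With the tool pointing down it reaches from about 0.4 to 0.85 m from the base axis. Payload 10.4 kg.
Tool frame: the origin (TCP) lies between the finger pads; the fingertips stand 22 mm ahead of it and the grasp point (between the pads) lies 3 mm ahead of it; z points along the fingers, y is the line along which they close (so a half turn about z gives the same grasp; the last joint's range is limited). The gripper opens to 85 mm and grips with 20 to 120 N. Pads are 22 mm wide; open, the fingers measure 114 mm over their backs; the gripper's body (76 mm by 85 mm) begins 54 mm behind the grasp point. The pads swing forward as they close: fully open they stand 13 mm farther back than shut.
Start: joints at [-1.159, 0.332, -0.065, 1.46, 0.022, 1.35, -0.088], TCP at [0.263, 0.567, 0.253] pointing down, gripper open.
Joint ranges: [-2.6, 2.6], [-0.5, 2.12], [-1.47, 1.34], [0.16, 2.42], [-1.27, 4.41], [0.06, 2.06], [-2.6, 2.6]. Speed limits (rad/s): [2.22, 2.22, 2.79, 2.79, 3.14, 3.14, 3.14].

INTERFACE

Orientations are given as a unit quaternion [x, y, z, w].
In Python, from workcell import manip, camera, ticket, boxes_of, outline_of gives the robot as it stands.
- The arm moves only by the tool carry_out, never from a script. Its argument "deltas" is a list of rows, each a list of 5 numbers: the shift along the tool's x, y, z as a fraction of full scale, then the turn about the tool's z as a fraction of full scale, then the opening, from -1 (shut) to 1 (fully open), so that 0 is half open. In form: [[tx, ty, tz, spin, gripper], ...]. A call has 1 to 20 rows; each row is the pose to reach, as a shift and turn from the pose commanded when the call began, along the tool's axes at that moment; what a row does not reach only later rows make up. Full scale, the value 1, is 150 mm for a shift and 30 degrees for a turn. A row lasts 1/8 s, in which the tool goes at most 62.5 mm and 10.7 degrees, less where a joint would pass 70% of its speed; a pose out of reach is approached as far as the arm can. A call with a number of a shift or a turn outside -1 to 1 is refused whole. A call with a gripper value outside its range is refused whole. The fingers move at their own pace and stop on an object; "force" is the grip in N (left out, the last holds). Time passes only in rows, so rows that repeat a pose let the fingers close. It gives the time, the measured TCP pose, the force, the opening and the grip force at its end, in the units of the state.
- manip.get_obs(): the state, without advancing time (a new reading comes with each control period).
- camera(name): name is "side" or "top" or "wrist"; returns a dict with "img" (420x560x3 uint8, red, green, blue), "depth" (420x560 float32, m along the optical axis (not along the pixel's ray), 0 where there is no reading), "vertical_fov" (degrees; the focal length in pixels is half the picture's height over the tangent of half this angle, whatever the lens; pixels are square), "cx", "cy" (the principal point, pixels), "R" (3x3) and "t" (3): a world point X has camera coordinates R X + t. Camera axes: x right, y down, z forward; pixel columns grow to the right and rows downward; lengths in m; the calibration is good to about 2 mm. The wrist camera is an equidistant fisheye: a pixel r from the principal point sees the ray r / f radians off the axis. A picture is of the moment at which its call begins.
- ticket.hand_in(): hands the job in; it is judged then, once.
Trained networks look in a picture, given as the dict that the camera call returned (one of the last four; its "shot" number tells which), for a name from the list of things; names that differ only in an ending like _2 or _b are one class to them, and where a whole thing is asked for, a point or a joint stands for the part that bears it (a point fixed in the world has none). Each returns a list of dicts, best first, with "conf" (0 to 1); they miss things now and then, are a little off and sometimes report something else, mostly with a low value. They report only what shows in the picture. A call takes as long as a camera call.
- boxes_of(query, picture): "position" ([x, y, z] in m, in world coordinates, good to about 4 mm: the middle of the surface that is visible of it).
- outline_of(query, picture): "region" (420x560 bool, what is visible of it).
The state is a dict: "clock": time; "joint_pos": joint angles; "joint_velocities": joint speeds; "tau": joint torques, N m; "position": TCP position; "ee_rot": TCP orientation; "ft_force": force on the tool from outside, world axes, zero at the start; "torque": the same for the moment, N m; "grip_width": opening from 0.0 (shut) to 1.0 (fully open); "grasp_force": force on a finger pad.
Only numpy, scipy, OpenCV 4.12 (cv2) and the standard library are available. Lean on these libraries where they do the work, as an engineer would, in place of code of your own. Each camera call takes 0.05 s, during which the arm holds its last target. There are 200 camera calls.

TASK

The camera of the tube-box imaging stand is parked low on its column. Grip the stand's sliding leg by its grey bar and blue cam lever together and raise it, lever still open and without letting the camera drop, until the white rim on top of its black sleeve is half-way up the red tape band on the column; only there squeeze the lever fully closed against the bar. Leave everything else on the bench where it is, and finish while holding: still gripping the leg by bar and closed lever, at the mark.

Things in the scene. Friction and masses are not known exactly. Their poses are not given: they have to be found in the camera images.
- stand: Imaging stand, fixed: dark base board 240 x 300 x 19 mm (x -120 to +120, y -60 to +240 mm), upright steel column 16 mm thick, top 351 mm above the bench. Origin: on the column's axis at bench height; z up, x away from the robot side (the grip bar sticks out to -x), y along the camera arm. A rest collar, its top 95 mm above the bench, carries the parked leg.
- carriage (a joint): Height of the sliding leg above its parked place, m: 0 parked, 0.16 at most, straight up. The leg: black sleeve 34 mm thick, 60 mm tall on the column, camera on an arm to +y, grip bar to -x; keyed, it cannot turn. 0.3 to 0.45 kg; it sinks if let go with the lever open; lifting takes 3 to 5 N.
- rim (a point): On the column's axis, level with the top edge of the white rim of the leg's sleeve. Axes as the stand's.
- band (a point): Centre (half-way up, on the column's axis) of the red tape band round the column, 12 mm tall: the height mark; the rim is to come level with this point. Axes as the stand's. The tape is flush: the sleeve slides over it.
- grip (a point): Place to hold on the leg's fixed grip bar, centred in its width and height: grey ribbed bar 14 mm wide (y), 26 mm tall (z), reaching to 110 mm from the column's axis. This point is 83 mm to -x of the axis, 30 mm below the rim, 125 mm above the bench when parked. Axes as the stand's. Free above and below; column and camera arm stay 60 mm or more away.
- lever (a joint): Angle of the blue cam lever, rad: 0 closed (parallel to the bar, 4 mm beside its -y face), 0.36 to 0.44 open at the start, 0.46 at most; swings level and opens to -y. Stiff: it stays where left and yields to about 13 N at the hand's place, so a grip of 6 to 10 N carries the leg without closing it. Below 0.25 rad its cam bites on the column and clamps the leg; closing fully takes 18 to 20 N.
- lever_pivot (a point): Upright pivot of the lever on the leg, 21 mm to -x and 15 mm to -y of the column's axis, at the bar's mid height. Axes as the stand's. Only the lever moves, the bar does not: to close it, the hand must follow towards the bar (+y) by half of what the jaws close.
- lever_pad (a point): Centre of the lever's arm at the place to push, 62 mm from its pivot; arm 8 mm thick, 24 mm tall, 88 mm long from the pivot, level with the bar. x along the arm to the pivot, y across it (towards the bar when closed), z up. Closed, it lies 15 mm to -y of grip, bar and lever 26 mm wide over all; at the start about 52 to 58 mm.
- box_a: Bystander: open white tube box 132 x 132 x 57 mm full of capped vials, on the stand's board under the camera. Origin: centre of its underside.
- box_b: Bystander: open white tube box 132 x 132 x 57 mm on the bench. Origin: centre of its underside.
- box_c: Bystander: closed white tube box 134 x 134 x 64 mm with a frosted gridded lid. Origin: centre of its underside.
- tip_box: Bystander: box of pipette tips 122 x 84 x 80 mm, black with a light blue lid. Origin: centre of its underside.
- marker: Bystander: lying marker pen 115 x 14 x 14 mm, black with a red cap. Origin: centre of its underside.
- ethanol: Bystander: white bottle, 68 mm across, 170 mm tall, red cap. Origin: centre of its underside.
- vial_rack: Bystander: orange rack 60 x 125 mm with ten vials, 52 mm tall. Origin: centre of its underside.

How it is judged:
By the outcome, as a careful person would: the job done as asked, in the order asked, and still so for the second after the job is handed in, while the arm keeps its last pose, push and grip.
It also fails if it takes over 32 s, if anything falls off the work surface, if the arm or the gripper's body presses on something with over 40 N, if the wrist force passes 120 N, or if a joint passes its speed limit or range.

## Working session

There is one attempt and no reset: what is moved stays moved. The work goes in short steps, Python scripts to look and compute and a tool call to move; the robot and the scene stay as the last step left them, time stands still between calls to the robot, and variables do not carry over. Pictures are saved under pics/ and viewed, at most 10 in all, crops included, and the job is handed in when it is done.

Besides the shell and the picture viewer there is one more tool, called after "Call:" by a JSON object that holds its "method" and its "body", one argument or row to a line. carry_out: Moves the arm, as the interface text tells. Its arguments: {"type":"object","properties":{"deltas":{"type":"array","items":{"type":"array","items":{"type":"number"}}},"force":{"type":"number"}},"required":["deltas"]}

```bash
mkdir -p pics; cat > h.py <<'E'
import numpy as np, cv2
from workcell import manip, camera, ticket, boxes_of, outline_of
def f_of(c): return 210/np.tan(np.radians(c["vertical_fov"])/2)
def save(c,n): cv2.imwrite(f"pics/{n}.png",c["img"][:,:,::-1])
def proj(c,X):
    p=c["R"]@np.array(X)+c["t"]; f=f_of(c); return f*p[0]/p[2]+c["cx"], f*p[1]/p[2]+c["cy"]
def unproj(c,u,v,d=None):
    f=f_of(c); d=c["depth"][int(v),int(u)] if d is None else d
    p=np.array([(u-c["cx"])/f*d,(v-c["cy"])/f*d,d]); return c["R"].T@(p-c["t"])
E
python3 - <<'E'
from h import *
np.set_printoptions(precision=4,suppress=True)
s=manip.get_obs(); print({k:np.round(v,3) for k,v in s.items()})
for n in("side","top"):
    c=camera(n); save(c,n+"0"); print(n,c["R"].tolist(),c["t"],f_of(c),c["cx"],c["cy"])
    for q in("stand","carriage","rim","band","grip","lever","lever_pivot","lever_pad","box_a","ethanol"):
        print(q,[(np.round(b["position"],4).tolist(),round(b["conf"],2)) for b in boxes_of(q,c)[:2]])
E
```

```text
{'clock': np.float64(0.0), 'joint_pos': array([-1.159,  0.333, -0.065,  1.461,  0.022,  1.35 , -0.088]), 'joint_velocities': array([-0.001, -0.001,  0.001,  0.   ,  0.001,  0.   ,  0.   ]), 'tau': array([ -0.001, -62.542,   0.049, -39.161,   0.016,   0.01 ,  -0.   ]), 'position': array([0.263, 0.567, 0.253]), 'ee_rot': array([ 0.216,  0.976, -0.001, -0.   ]), 'ft_force': array([ 0.572,  0.165, -0.001]), 'torque': array([-0.009, -0.02 ,  0.011]), 'grasp_force': np.float64(0.0), 'grip_width': np.float64(1.001)}
side [[0.8069057312366745, -0.5905990226297968, -0.009794660082748827], [-0.38553700019685183, -0.514032176427653, -0.7662454848651722], [0.447509064016161, 0.6220640771381827, -0.6424732847034192]] [-0.4439  0.3494  0.9982] 392.52108878404954 278.8906381107548 207.1396630995223
stand [([0.5808, -0.113, 0.0188], 0.72)]
carriage [([0.5878, -0.078, 0.136], 0.7), ([0.5528, -0.0027, 0.0688], 0.52)]
rim [([0.5874, -0.077, 0.1353], 0.6)]
band []
grip [([0.5843, -0.0738, 0.1347], 0.73), ([0.5832, -0.1113, 0.0172], 0.37)]
lever []
lever_pivot [([0.5873, -0.0789, 0.1359], 0.79)]
lever_pa
[... 168 characters left out ...]
7833, -0.005361448214852433], [-0.9805981390153072, 0.027575600318821288, -0.19407956107424953], [0.1941536018067004, 7.695395974193627e-06, -0.9809711406796155]] [-0.0014  0.5829  1.6389] 508.5128078103935 282.0027044771299 205.345603833495
stand [([0.5988, -0.0624, 0.0234], 0.69)]
carriage [([0.5914, -0.0655, 0.137], 0.84)]
rim [([0.5935, -0.0637, 0.134], 0.63)]
band []
grip [([0.5954, -0.0661, 0.1349], 0.96)]
lever [([0.5688, -0.1651, 0.1352], 0.53), ([0.6881, -0.2937, 0.115], 0.2)]
lever_pivot [([0.5965, -0.0638, 0.1359], 0.89)]
lever_pad [([0.5643, -0.1648, 0.1386], 0.57)]
box_a [([0.4, 0.4773, 0.0551], 0.78), ([0.5594, 0.0308, 0.0699], 0.72)]
ethanol [([0.6862, -0.2941, 0.1153], 0.58)]
```

View pics/side0.png

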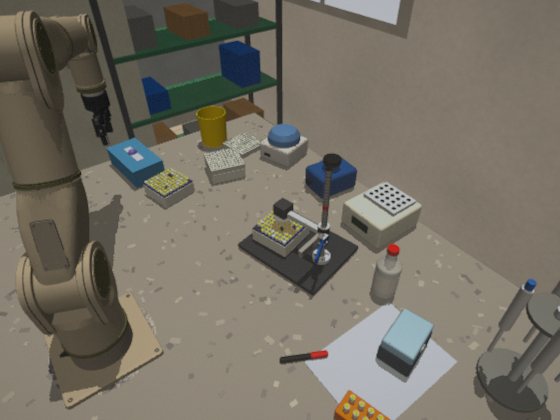

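View pics/top0.png

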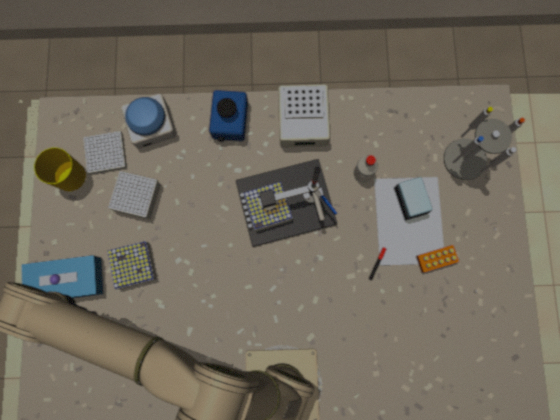

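The side view shows the column running from about (330,165) to (322,255), with the red band near (326,204). In the top view the column top is near (316,172), the grey bar near (319,207) and the blue lever near (328,205). I'll enlarge both.

```bash
python3 - <<'E'
from h import *
a=cv2.imread("pics/side0.png")[145:285,240:370]; b=cv2.imread("pics/top0.png")[150:255,230:350]
A=cv2.resize(a,None,fx=4,fy=4,interpolation=cv2.INTER_CUBIC);B=cv2.resize(b,None,fx=3,fy=3,interpolation=cv2.INTER_CUBIC)
o=np.zeros((560,880,3),np.uint8);o[:A.shape[0],:A.shape[1]]=A;o[:B.shape[0],520:]=B
cv2.imwrite("pics/crop0.png",cv2.resize(o,(800,509)))
c=camera("side"); hsv=cv2.cvtColor(c["img"],cv2.COLOR_RGB2HSV)
red=((hsv[...,0]<8)|(hsv[...,0]>172))&(hsv[...,1]>110)
ys,xs=np.nonzero(red[170:240,300:350]); print(list(zip(xs+300,ys+170)))
for v,u in zip(ys+170,xs+300): print(u,v,np.round(unproj(c,u,v),3),c["img"][v,u])
t=camera("top")
for cc,n in((c,"side"),(t,"top")):
  h=cv2.cvtColor(cc["img"],cv2.COLOR_RGB2HSV)
  m=(h[...,0]>105)&(h[...,0]<125)&(h[...,1]>130)
  lo=(230,265,300,340) if n=="side" else (185,225,310,345)
  ys,xs=np.nonzero(m[lo[0]:lo[1],lo[2]:lo[3]]); 
  P=np.array([unproj(cc,x+lo[2],y+lo[0]) for x,y in zip(xs,ys)]);print(n,len(P)); print(np.round(P[::4],3))
E
```

```text
[(np.int64(323), np.int64(206)), (np.int64(324), np.int64(206)), (np.int64(323), np.int64(207)), (np.int64(324), np.int64(207)), (np.int64(325), np.int64(207)), (np.int64(326), np.int64(207)), (np.int64(327), np.int64(207)), (np.int64(323), np.int64(208)), (np.int64(324), np.int64(208)), (np.int64(325), np.int64(208)), (np.int64(326), np.int64(208)), (np.int64(327), np.int64(208)), (np.int64(323), np.int64(209)), (np.int64(324), np.int64(209)), (np.int64(325), np.int64(209)), (np.int64(326), np.int64(209)), (np.int64(327), np.int64(209))]
323 206 [ 0.612 -0.119  0.232] [97 42 38]
324 206 [ 0.614 -0.121  0.232] [95 47 43]
323 207 [ 0.614 -0.117  0.226] [98 32 26]
324 207 [ 0.612 -0.123  0.231] [103  30  25]
325 207 [ 0.616 -0.122  0.229] [108  33  30]
326 207 [ 0.616 -0.126  0.231] [104  31  26]
327 207 [ 0.621 -0.125  0.228] [90 34 30]
323 208 [ 0.616 -0.116  0.221] [95 32 29]
324 208 [ 0.616 -0.12   0.224] [103  29  24]
325 208 [ 0.618 -0.121  0.223] [107  34  30]
326 208 [ 0.617 -0.125  0.226] [102  30  28]
327 208 [ 0.623 -0.124  0.223] [86 35 36]
323 209 [ 0.612 -0.12   0.222] [8
[... 264 characters left out ...]
.583 -0.153  0.137]
 [ 0.588 -0.152  0.13 ]
 [ 0.588 -0.153  0.126]
 [ 0.569 -0.157  0.134]
 [ 0.563 -0.163  0.138]
 [ 0.562 -0.165  0.136]
 [ 0.561 -0.17   0.137]
 [ 0.569 -0.165  0.124]
 [ 0.55  -0.175  0.137]
 [ 0.549 -0.176  0.134]
 [ 0.545 -0.18   0.137]
 [ 0.549 -0.18   0.131]
 [ 0.537 -0.186  0.135]
 [ 0.541 -0.186  0.129]
 [ 0.535 -0.189  0.127]]
top 56
[[ 0.595 -0.146  0.129]
 [ 0.59  -0.152  0.139]
 [ 0.586 -0.149  0.125]
 [ 0.582 -0.152  0.129]
 [ 0.578 -0.155  0.131]
 [ 0.574 -0.158  0.135]
 [ 0.571 -0.161  0.136]
 [ 0.568 -0.164  0.132]
 [ 0.563 -0.166  0.139]
 [ 0.56  -0.173  0.137]
 [ 0.555 -0.17   0.132]
 [ 0.55  -0.175  0.142]
 [ 0.548 -0.182  0.133]
 [ 0.541 -0.182  0.133]]
```

View pics/crop0.png

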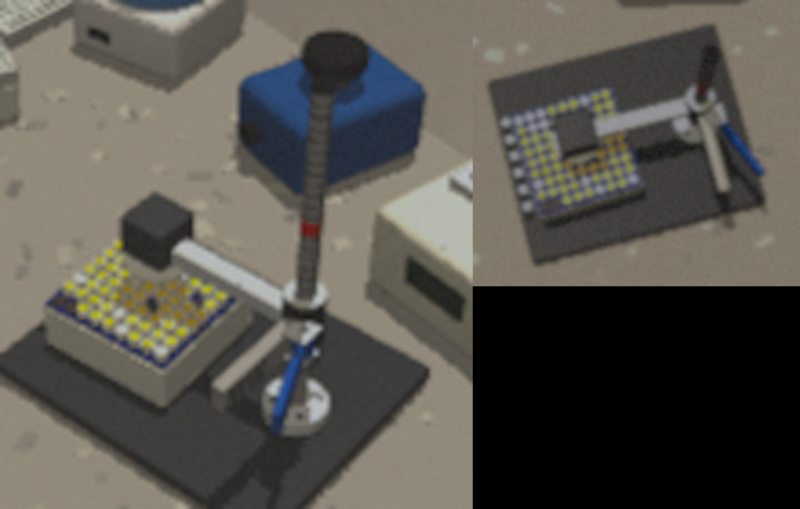

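The enlarged side view (left panel) shows the red band at about (311,229), the white rim at about (305,290), the grey bar from (290,335) to (218,390), and the lever open from (310,340) to (278,425). In the top view (right panel) the lever runs from (725,125) to (762,172). Next I'll fit the stand's yaw and work out the moves.

```bash
cat >> h.py <<'E'
from scipy.spatial.transform import Rotation as Ro
def cloud(c):
    v,u=np.mgrid[0:420,0:560]; f=f_of(c); d=c["depth"]
    p=np.stack([(u-c["cx"])/f*d,(v-c["cy"])/f*d,d],-1)-c["t"]; return p@c["R"]
E
python3 - <<'E'
from h import *
np.set_printoptions(precision=4,suppress=True)
for n in("top","side"):
    c=camera(n); P=cloud(c)
    dark=c["img"].max(-1)<75
    m=dark&(abs(P[...,2]-.019)<.008)&(abs(P[...,0]-.57)<.25)&(abs(P[...,1]+.05)<.27)
    k,l,st,ce=cv2.connectedComponentsWithStats(m.astype(np.uint8)); i=1+np.argmax(st[1:,4])
    f=f_of(c); vs,us=np.nonzero(l==i)
    ray=np.stack([(us-c["cx"])/f,(vs-c["cy"])/f,np.ones(len(us))],1)@c["R"]; o=-c["R"].T@c["t"]
    Q=o+ray*((.019-o[2])/ray[:,2])[:,None]
    r=cv2.minAreaRect(Q[:,:2].astype(np.float32)*1000); B=cv2.boxPoints(r);print(n,st[i],r); print(B)
    for yaw in [0.2]:
        pass
    # bar: greyish, height .112-.14
    hsv=cv2.cvtColor(c["img"],cv2.COLOR_RGB2HSV)
    g=(P[...,2]>.105)&(P[...,2]<.145)&(abs(P[...,0]-.55)<.04)&(abs(P[...,1]+.15)<.05)
    blue=(hsv[...,0]>100)&(hsv[...,0]<128)&(hsv[...,1]>110)
    for nm,mm in(("bar",g&~blue),("lev",g&blue)):
        X=P[mm]; 
        if len(X)>5: vx,vy,x0,y0=cv2.fitLine(X[:,:2].astype(np.float32),cv2.DIST_HUBER,0,.01,.01).ravel(); print(nm,len(X),np.arctan2(vy,vx),x0,y0,X.mean(0))
s=manip.get_obs(); print(Ro.from_quat(s["ee_rot"]).as_matrix())
E
```

```text
top [ 248  195   89   52 1757] ((550.0151977539062, -43.2835693359375), (131.91510009765625, 294.4511413574219), 13.327942848205566)
[[ 451.895    84.7719]
 [ 519.7732 -201.7487]
 [ 648.1354 -171.339 ]
 [ 580.2572  115.1815]]
bar 135 0.2200503 0.5623708 -0.133008 [ 0.5534 -0.1404  0.1344]
lev 57 0.5958198 0.55622005 -0.17202318 [ 0.5644 -0.1668  0.1331]
side [ 238  231  120   64 2871] ((596.6045532226562, -33.45683288574219), (242.94386291503906, 300.56280517578125), 13.385783195495605)
[[ 443.6415   84.6204]
 [ 513.2238 -207.7771]
 [ 749.5676 -151.5341]
 [ 679.9854  140.8635]]
bar 230 0.21071741 0.553695 -0.1390024 [ 0.5485 -0.1409  0.1303]
lev 67 0.6152528 0.55721235 -0.17171308 [ 0.5575 -0.1713  0.1332]
[[-0.9069  0.4213 -0.    ]
 [ 0.4213  0.9069  0.0001]
 [ 0.0001  0.0001 -1.    ]]
```

Call:
{"method": "carry_out", "body": {
  "deltas": [
    [-0.22,-0.24,0,0.33,1],
    [-0.45,-0.48,0,0.67,1],
    [-0.67,-0.715,0,1,1]
  ],
  "force": 20
}}

```text
clock: 1.68
position: [0.3097, 0.4257, 0.2534]
ee_rot: [0.464, 0.886, 0.0, -0.0]
ft_force: [0.5, -0.0, 1.0]
grip_width: 1.004
grasp_force: 0.0
```

Call:
{"method": "carry_out", "body": {
  "deltas": [
    [-0.31,-0.1,0,0.33,1],
    [-0.62,-0.19,0,0.67,1],
    [-0.934,-0.287,0,1,1]
  ]
}}

```text
clock: 2.05
position: [0.3549, 0.2864, 0.2535]
ee_rot: [0.677, 0.736, 0.0, -0.0]
ft_force: [1.0, 0.6, 0.3]
grip_width: 1.0
grasp_force: 0.0
```

Call:
{"method": "carry_out", "body": {
  "deltas": [
    [-0.32,0.07,0,0.33,1],
    [-0.64,0.15,0,0.67,1],
    [-0.953,0.219,0,1,1]
  ]
}}

```text
clock: 2.42
position: [0.4003, 0.1468, 0.2536]
ee_rot: [0.845, 0.535, 0.0, -0.0]
ft_force: [0.6, -0.7, 0.1]
grip_width: 1.001
grasp_force: 0.0
```

Call:
{"method": "carry_out", "body": {
  "deltas": [
    [-0.24,0.22,0,0.33,1],
    [-0.48,0.44,0,0.67,1],
    [-0.715,0.666,0,1,1]
  ]
}}

```text
clock: 2.8
position: [0.4457, 0.0075, 0.2536]
ee_rot: [0.954, 0.299, 0.001, -0.0]
ft_force: [0.7, 0.2, 0.2]
grip_width: 1.001
grasp_force: 0.0
```

Call:
{"method": "carry_out", "body": {
  "deltas": [
    [-0.1,0.31,0,0.25,1],
    [-0.19,0.62,0,0.5,1],
    [-0.287,0.934,0,0.723,1],
    [-0.287,0.934,0,0.723,1]
  ]
}}

```text
clock: 3.3
position: [0.4907, -0.1342, 0.2534]
ee_rot: [0.994, 0.113, 0.0, 0.001]
ft_force: [-0.5, 0.8, -0.3]
grip_width: 1.002
grasp_force: 0.0
```

```bash
cat >> h.py <<'E'
def wunproj(c,u,v,d):  # equidistant; d along axis
    f=f_of(c); x,y=u-c["cx"],v-c["cy"]; r=np.hypot(x,y)+1e-9; th=r/f
    p=np.stack([x/r*np.tan(th)*d,y/r*np.tan(th)*d,d*np.ones_like(r)],-1); return (p-c["t"])@c["R"]
E
python3 - <<'E'
from h import *
np.set_printoptions(precision=4,suppress=True)
c=camera("wrist"); save(c,"wrist1"); s=manip.get_obs(); print(s["position"],s["joint_pos"],f_of(c),c["cx"],c["cy"])
print(c["R"],-c["R"].T@c["t"])
for q in("rim","band","grip","lever","lever_pivot","lever_pad"):
    print(q,[(np.round(b["position"],4).tolist(),round(b["conf"],2)) for b in boxes_of(q,c)[:2]])
E
```

```text
[ 0.4906 -0.1318  0.2533] [-0.4509  0.0624  0.6567  1.7953 -0.039   1.2972 -1.1246] 325.19226210127806 275.9676623382516 207.13317672358014
[[ 0.2241 -0.9746  0.0006]
 [-0.9304 -0.2138  0.2978]
 [-0.2901 -0.0673 -0.9546]] [ 0.5646 -0.1181  0.373 ]
rim [([0.5954, -0.0759, 0.1335], 0.62)]
band [([0.5616, 0.0005, 0.0732], 0.7), ([0.6185, -0.1225, 0.2221], 0.49)]
grip [([0.5964, -0.0709, 0.1366], 0.81)]
lever [([0.5691, -0.1618, 0.1342], 0.67)]
lever_pivot [([0.5816, -0.0753, 0.0172], 0.74)]
lever_pad [([0.5685, -0.1627, 0.1325], 0.86)]
```

View pics/wrist1.png

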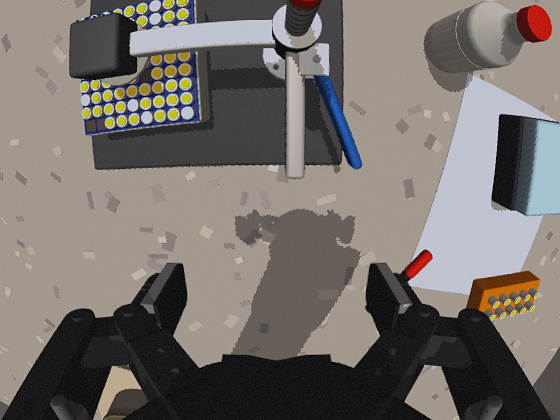

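The wrist view shows the bar from (293,50) to (295,175), the lever from (320,80) to (357,165) and the column at (300,15). The camera sits on the column side of the hand, and lowering it there could hit the column. I'll measure here, then give the hand a half turn.

```bash
cat >> h.py <<'E'
def wcloud(c):
    v,u=np.mgrid[0:420,0:560]; return wunproj(c,u.astype(float),v.astype(float),c["depth"])
YAW=0.2335
def tostand(P,col): 
    d=P-np.array([*col,0]); cs,sn=np.cos(YAW),np.sin(YAW)
    return np.stack([d[...,0]*cs+d[...,1]*sn,-d[...,0]*sn+d[...,1]*cs,d[...,2]],-1)
def levermeas(c):
    P=tostand(wcloud(c),(.618,-.120)); h=cv2.cvtColor(c["img"],cv2.COLOR_RGB2HSV)
    z=P[...,2]; ok=c["depth"]>0
    blue=(h[...,0]>100)&(h[...,0]<128)&(h[...,1]>130)&ok&(abs(P[...,0]+.06)<.06)&(abs(P[...,1]+.03)<.06)
    zt=np.percentile(z[blue],90); top=blue&(abs(z-zt)<.004)
    bar=ok&~blue&(abs(P[...,0]+.08)<.028)&(abs(P[...,1])<.02)&(z>.10)&(h[...,1]<60)
    zb=np.percentile(z[bar],85); bt=bar&(abs(z-zb)<.004)
    for n,m in(("lever",top),("bar",bt)):
        X=P[m]; vx,vy,x0,y0=cv2.fitLine(X[:,:2].astype(np.float32),cv2.DIST_HUBER,0,.01,.01).ravel()
        print(n,len(X),"ang",np.arctan(vy/vx),"y at x=-.083",y0+vy/vx*(-.083-x0),"xrange",np.percentile(X[:,0],[1,99]),"z",np.median(X[:,2]))
E
python3 - <<'E'
from h import *
np.set_printoptions(precision=4,suppress=True)
c=camera("wrist"); levermeas(c)
P=tostand(wcloud(c),(.618,-.120))
h=cv2.cvtColor(c["img"],cv2.COLOR_RGB2HSV)
w=(c["img"].min(-1)>150)&(abs(P[...,0])<.03)&(abs(P[...,1])<.03)&(P[...,2]>.146)&(P[...,2]<.165)
X=P[w];print("rim",len(X),np.median(X,0),X.min(0),X.max(0))
r=((h[...,0]<8)|(h[...,0]>172))&(h[...,1]>120)&(abs(P[...,0])<.03)&(abs(P[...,1])<.03)
X=P[r];print("band",len(X),X.mean(0),np.percentile(X[:,2],[2,98]))
E
```

```text
lever 986 ang 0.39093336 y at x=-.083 -0.042457394 xrange [-0.0939 -0.027 ] z 0.13531540138694914
bar 990 ang 1.563845 y at x=-.083 3.4469562 xrange [-0.108  -0.1056] z 0.33047266191735913
rim 612 [0.0054 0.0087 0.1539] [-0.0089 -0.0162  0.1517] [0.0215 0.0159 0.1567]
band 273 [-0.0009  0.0009  0.2233] [0.2157 0.2305]
```

Call:
{"method": "carry_out", "body": {
  "deltas": [
    [0,0,0,-0.33,1],
    [0,0,0,-0.67,1],
    [0,0,0,-1,1]
  ]
}}

```text
clock: 4.08
position: [0.4907, -0.1298, 0.2534]
ee_rot: [0.928, 0.373, 0.0, -0.0]
ft_force: [0.3, 0.1, -0.2]
grip_width: 1.003
grasp_force: 0.0
```

Call:
{"method": "carry_out", "body": {
  "deltas": [
    [0,0,0,-0.33,1],
    [0,0,0,-0.67,1],
    [0,0,0,-1,1]
  ]
}}

```text
clock: 4.45
position: [0.4907, -0.1299, 0.2533]
ee_rot: [0.8, 0.6, 0.0, -0.0]
ft_force: [0.1, -0.2, -0.4]
grip_width: 0.997
grasp_force: 0.0
```

Call:
{"method": "carry_out", "body": {
  "deltas": [
    [0,0,0,-0.33,1],
    [0,0,0,-0.67,1],
    [0,0,0,-1,1]
  ]
}}

```text
clock: 4.82
position: [0.4907, -0.1299, 0.2533]
ee_rot: [0.617, 0.787, 0.0, -0.0]
ft_force: [-0.2, 0.1, 0.2]
grip_width: 0.996
grasp_force: 0.0
```

Call:
{"method": "carry_out", "body": {
  "deltas": [
    [0,0,0,-0.33,1],
    [0,0,0,-0.67,1],
    [0,0,0,-1,1]
  ]
}}

```text
clock: 5.2
position: [0.4907, -0.1298, 0.2534]
ee_rot: [0.392, 0.92, 0.0, 0.0]
ft_force: [-0.3, -0.5, 0.2]
grip_width: 0.999
grasp_force: 0.0
```

Call:
{"method": "carry_out", "body": {
  "deltas": [
    [0,0,0,-0.33,1],
    [0,0,0,-0.67,1],
    [0,0,0,-1,1]
  ]
}}

```text
clock: 5.58
position: [0.4907, -0.1298, 0.2534]
ee_rot: [0.141, 0.99, 0.0, 0.0]
ft_force: [-0.5, -0.2, -0.3]
grip_width: 1.0
grasp_force: 0.0
```

Call:
{"method": "carry_out", "body": {
  "deltas": [
    [0,0,0,-0.33,1],
    [0,0,0,-0.67,1],
    [0,0,0,-1,1],
    [0,0,0,-1,1]
  ]
}}

```text
clock: 6.08
position: [0.4907, -0.13, 0.2533]
ee_rot: [-0.116, 0.993, 0.0, 0.0]
ft_force: [-0.1, 0.7, 0.9]
grip_width: 1.001
grasp_force: 0.0
```

```bash
python3 - <<'E'
from h import *
np.set_printoptions(precision=4,suppress=True)
c=camera("wrist"); save(c,"wrist2"); s=manip.get_obs(); print(s["clock"],s["position"],s["joint_pos"],-c["R"].T@c["t"])
R=Ro.from_quat(s["ee_rot"]).as_matrix();print(R)
levermeas(c)
P=tostand(wcloud(c),(.618,-.120))
h=cv2.cvtColor(c["img"],cv2.COLOR_RGB2HSV)
w=(c["img"].min(-1)>150)&(abs(P[...,0])<.03)&(abs(P[...,1])<.03)&(P[...,2]>.146)&(P[...,2]<.165)
X=P[w];print("rim",len(X),np.median(X,0),X.min(0),X.max(0)) if len(X) else 0
r=((h[...,0]<8)|(h[...,0]>172))&(h[...,1]>120)&(abs(P[...,0])<.03)&(abs(P[...,1])<.03)
X=P[r];print("band",len(X),X.mean(0),np.percentile(X[:,2],[2,98])) if len(X) else 0
E
```

```text
6.125 [ 0.4907 -0.13    0.2533] [-0.3441  0.0611  0.5399  1.7917 -0.0329  1.2974  2.0051] [ 0.4164 -0.1488  0.3729]
[[-0.9735 -0.2285  0.0001]
 [-0.2285  0.9735  0.0002]
 [-0.0002  0.0002 -1.    ]]
lever 685 ang 0.39981827 y at x=-.083 -0.042021547 xrange [-0.0953 -0.0272] z 0.13517112055373434
bar 976 ang -0.0037790085 y at x=-.083 0.00063335715 xrange [-0.1033 -0.0525] z 0.1365629749189496
rim 151 [0.0008 0.0092 0.154 ] [-0.0086 -0.0161  0.1527] [0.0093 0.0162 0.1553]
band 2 [-0.002   0.0014  0.1417] [0.1388 0.1445]
```

View pics/wrist2.png

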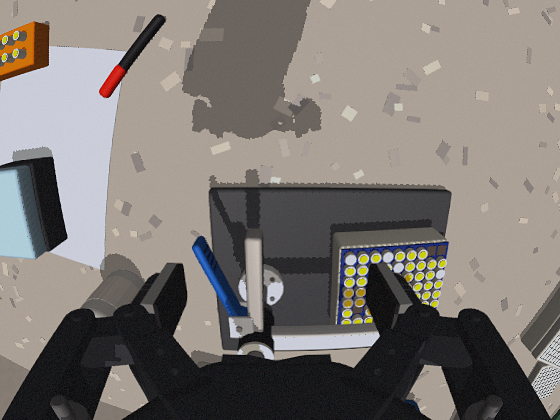

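The new wrist view shows the bar at (255,235)-(255,310), the lever at (197,240)-(235,315) and the rim at (258,350). The bar fits the assumed pose and the lever is at about 0.395 rad. Next I move over the grip and descend.

Call:
{"method": "carry_out", "body": {
  "deltas": [
    [-0.15,-0.14,0,0,1],
    [-0.288,-0.27,0,0,1],
    [-0.288,-0.27,0.2,0,1],
    [-0.288,-0.27,0.45,0,1],
    [-0.288,-0.27,0.7,0,1],
    [-0.288,-0.27,0.86,0,1],
    [-0.288,-0.27,0.86,0,0.8],
    [-0.288,-0.27,0.86,0,0.6]
  ]
}}

```text
clock: 7.12
position: [0.5427, -0.1598, 0.1254]
ee_rot: [-0.116, 0.993, -0.0, 0.001]
ft_force: [0.8, 0.0, 1.1]
grip_width: 0.802
grasp_force: 0.0
```

```bash
python3 - <<'E'
from h import *
np.set_printoptions(precision=4,suppress=True)
c=camera("wrist"); save(c,"wrist3"); s=manip.get_obs(); print(s["clock"],s["position"],s["grip_width"],s["ft_force"])
print(tostand(s["position"],(.618,-.120)))
levermeas(c)
E
```

```text
7.175 [ 0.5429 -0.1599  0.1257] 0.8007835118369421 [-0.0235  0.2837 -0.82  ]
[-0.0823 -0.0214  0.1257]
lever 1690 ang 0.41289988 y at x=-.083 -0.042128135 xrange [-0.096 -0.054] z 0.1352468904645554
bar 2298 ang 1.1562583 y at x=-.083 0.035533156 xrange [-0.1036 -0.0924] z 0.19833493459647178
```

View pics/wrist3.png

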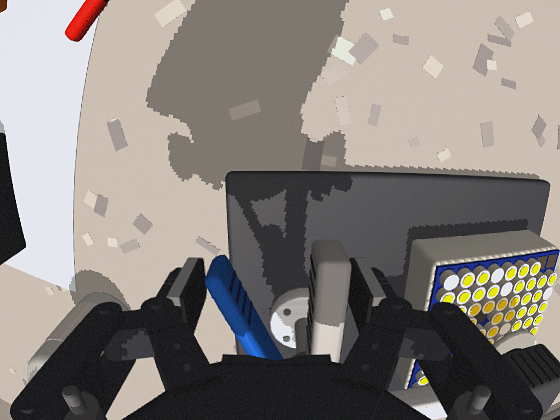

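The fingers straddle the bar (315,300) and the lever (235,300), with some gap on each side. I'll close by position in small steps and watch the forces.

Call:
{"method": "carry_out", "body": {
  "deltas": [
    [0,0,0,0,0.45],
    [0,0,0,0,0.4],
    [0,0,0,0,0.4],
    [0,0,0,0,0.4]
  ],
  "force": 20
}}

```text
clock: 7.68
position: [0.5424, -0.1599, 0.1246]
ee_rot: [-0.117, 0.993, -0.0, 0.0]
ft_force: [2.0, -1.3, 1.2]
grip_width: 0.705
grasp_force: 1.0
```

Call:
{"method": "carry_out", "body": {
  "deltas": [
    [0,0,0,0,0.37],
    [0,0,0,0,0.37],
    [0,0,0,0,0.37]
  ]
}}

```text
clock: 8.05
position: [0.5424, -0.1599, 0.1247]
ee_rot: [-0.117, 0.993, -0.0, 0.0]
ft_force: [1.2, -0.7, 6.4]
grip_width: 0.689
grasp_force: 11.4
```

Call:
{"method": "carry_out", "body": {
  "deltas": [
    [0,0,0,0,0.378],
    [0,0,0,0,0.378]
  ]
}}

```text
clock: 8.3
position: [0.5424, -0.16, 0.1247]
ee_rot: [-0.117, 0.993, -0.0, 0.0]
ft_force: [0.8, -1.4, 4.9]
grip_width: 0.687
grasp_force: 7.7
```

```bash
python3 - <<'E'
from h import *
np.set_printoptions(precision=4,suppress=True)
c=camera("wrist"); s=manip.get_obs(); print(s["clock"],s["position"],s["grip_width"],s["ft_force"],s["grasp_force"])
levermeas(c)
E
```

```text
8.35 [ 0.5424 -0.16    0.1247] 0.6864663865268271 [ 2.0931 -1.8313  5.6105] 7.694554086774588
lever 1676 ang 0.4188102 y at x=-.083 -0.041688755 xrange [-0.0961 -0.0548] z 0.13521079034187083
bar 2292 ang 1.2304404 y at x=-.083 0.040198874 xrange [-0.1039 -0.0928] z 0.1975700767573032
```

Call:
{"method": "carry_out", "body": {
  "deltas": [
    [0,0,-0.02,0,0.378],
    [0,0,-0.05,0,0.378],
    [0,0,-0.08,0,0.378],
    [0,0,-0.11,0,0.378],
    [0,0,-0.14,0,0.378],
    [0,0,-0.14,0,0.378]
  ]
}}

```text
clock: 9.1
position: [0.5423, -0.16, 0.1451]
ee_rot: [-0.117, 0.993, -0.0, 0.0]
ft_force: [5.0, -3.3, -4.3]
grip_width: 0.689
grasp_force: 7.4
```

```bash
python3 - <<'E'
from h import *
np.set_printoptions(precision=4,suppress=True)
c=camera("wrist"); s=manip.get_obs(); print(s["clock"],s["position"],s["grip_width"],s["ft_force"],s["grasp_force"])
levermeas(c)
c=camera("side"); save(c,"side4")
E
```

```text
9.15 [ 0.5423 -0.16    0.145 ] 0.6898571224460627 [ 5.7394 -3.9213 -3.5025] 7.382022030651569
lever 1672 ang 0.43308812 y at x=-.083 -0.041827247 xrange [-0.0961 -0.0539] z 0.15488261411182658
bar 2231 ang 1.2325116 y at x=-.083 0.04123826 xrange [-0.1039 -0.0928] z 0.21789942784414476
```

```bash
cat >> h.py <<'E'
COL=np.array([.618,-.120])
def sideprof(n=6, fn=None):
    cs=[camera("side") for _ in range(n)] if fn is None else None
    return cs
def redness(img):
    i=img.astype(float); return i[...,0]-(i[...,1]+i[...,2])/2
def zprof(c,img,r=.008,zs=np.arange(.13,.30,.001),w=.004):
    o=-c["R"].T@c["t"]; d=o[:2]-COL; d/=np.linalg.norm(d); n=np.array([-d[1],d[0]])
    out=0
    for k in np.linspace(-w,w,5):
        p=np.array([proj(c,[*(COL+r*d+k*n),z]) for z in zs]).astype(np.float32)
        out=out+cv2.remap(img.astype(np.float32),p[None,:,0],p[None,:,1],cv2.INTER_LINEAR)[0]/5
    return zs,out
E
python3 - <<'E'
from h import *
np.set_printoptions(precision=1,suppress=True,linewidth=150)
c=camera("side"); ims=[c["img"]]+[camera("side")["img"] for _ in range(2)]
a=np.mean([i.astype(float) for i in ims],0).astype(np.float32)
p0=cv2.imread("pics/side0.png")[:,:,::-1].astype(np.float32)
for nm,I in(("park",p0),("now",a)):
    zs,R=zprof(c,redness(I)); g=np.clip(R-8,0,None); m=(zs>.2)&(zs<.25); print(nm,"red centroid",(zs*g)[m].sum()/g[m].sum(), "FWHM",[zs[m][R[m]>R[m].max()/2][j] for j in(0,-1)], R[m].max())
    for r in(.017,):
        zs,L=zprof(c,I.mean(-1),r); print("bright r17",L[::3])
print(zs[::3]*1000)
E
```

```text
park red centroid 0.23006007182000252 FWHM [np.float64(0.2240000000000001), np.float64(0.2360000000000001)] 74.53906
bright r17 [138.6 128.1 116.2 110.2 116.8  92.7  56.5  35.1  37.8  53.5  88.4 110.1 110.5  91.5  73.6  70.2  68.1  67.6  68.6  64.1  63.5  68.1  67.5  64.5
  67.9  72.   69.8  69.6  69.3  67.5  68.1  70.5  67.1  63.1  58.   54.6  53.2  56.   65.9  63.3  65.8  70.1  65.8  65.2  69.4  69.6  64.3  66.5
  70.8  66.4  68.6  70.7  63.3  63.1  68.5  66.6  63.9]
now red centroid 0.2426786640300843 FWHM [np.float64(0.2280000000000001), np.float64(0.2490000000000001)] 16.256315
bright r17 [36.8 36.5 36.2 36.  36.3 37.4 38.6 39.6 40.7 40.2 38.  35.9 34.5 34.3 34.6 35.2 35.2 35.1 35.  34.9 34.6 34.7 34.8 35.3 35.7 34.9 34.7 35.2 35.9
 36.5 38.1 40.2 43.1 43.8 45.1 47.1 48.9 52.7 60.2 67.7 77.  82.5 81.9 78.2 74.7 72.8 72.4 72.6 72.4 72.7 72.4 72.8 72.7 72.6 72.8 72.8 72.7]
[130. 133. 136. 139. 142. 145. 148. 151. 154. 157. 160. 163. 166. 169. 172. 175. 178. 181. 184. 187. 190. 193. 196. 199. 202. 205. 208. 211. 214.
 217. 220. 223. 226. 229. 232. 235. 238. 241. 244. 247. 250. 253. 256. 259. 262. 265. 268. 271. 274. 277. 280. 283. 286. 289. 292. 295. 298.]
```

Call:
{"method": "carry_out", "body": {
  "deltas": [
    [0,0,-0.03,0,0.378],
    [0,0,-0.07,0,0.378],
    [0,0,-0.11,0,0.378],
    [0,0,-0.15,0,0.378],
    [0,0,-0.19,0,0.378],
    [0,0,-0.23,0,0.378],
    [0,0,-0.27,0,0.378],
    [0,0,-0.31,0,0.378],
    [0,0,-0.33,0,0.378],
    [0,0,-0.33,0,0.378]
  ]
}}

```text
clock: 10.6
position: [0.5422, -0.1599, 0.1944]
ee_rot: [-0.117, 0.993, -0.0, 0.0]
ft_force: [6.0, -3.8, -3.7]
grip_width: 0.686
grasp_force: 7.3
```

```bash
python3 - <<'E'
from h import *
np.set_printoptions(precision=4,suppress=True)
c=camera("wrist"); s=manip.get_obs(); print(s["clock"],s["position"],s["grip_width"],s["ft_force"],s["grasp_force"])
levermeas(c)
c=camera("side"); t=camera("top")
u,v=map(int,proj(c,[*COL,.22])); U,V=map(int,proj(t,[*COL,.22])); print(u,v,U,V)
a=cv2.resize(c["img"][v-45:v+45,u-35:u+35],None,fx=6,fy=6,interpolation=cv2.INTER_CUBIC)
b=cv2.resize(t["img"][V-30:V+30,U-30:U+30],None,fx=6,fy=6,interpolation=cv2.INTER_CUBIC)
o=np.zeros((540,790,3),np.uint8);o[:540,:420]=a;o[:360,430:790]=b
cv2.imwrite("pics/chk5.png",o[:,:,::-1])
E
```

```text
10.65 [ 0.5422 -0.16    0.1943] 0.6911016218346643 [ 5.1906 -4.2575 -3.5282] 7.3434677347540855
lever 1674 ang 0.40266702 y at x=-.083 -0.041648857 xrange [-0.0961 -0.054 ] z 0.20392793689341088
bar 2224 ang 1.1105213 y at x=-.083 0.030986672 xrange [-0.1041 -0.0928] z 0.26736785845401234
324 208 315 182
```

View pics/chk5.png

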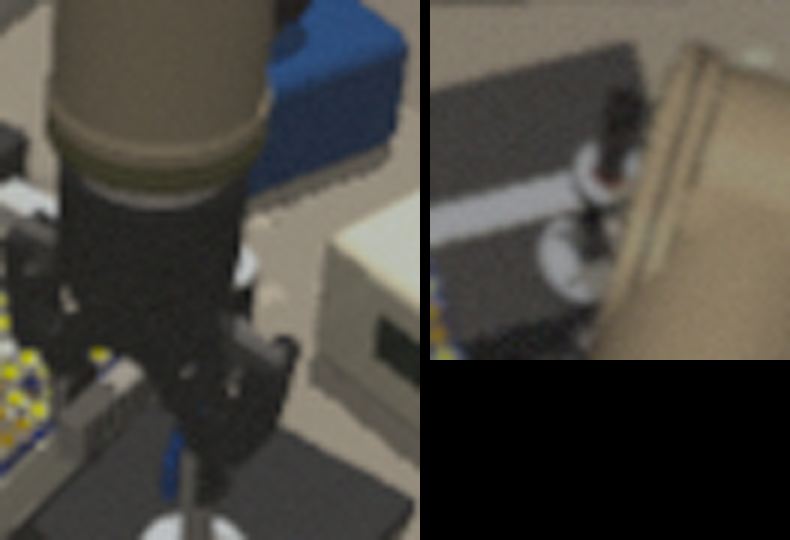

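The top-view panel shows a sliver of red at (605,175), just above the white rim, and the side view is blocked by the hand. I can get the visible band height from the integrated redness in the top view.

```bash
cat >> h.py <<'E'
def topred(n=6):
    p0=cv2.imread("pics/top0.png")[:,:,::-1].astype(float)
    t=camera("top"); I=np.mean([t["img"].astype(float)]+[camera("top")["img"].astype(float) for _ in range(n-1)],0)
    u,v=proj(t,[*COL,.225]); u,v=int(round(u)),int(round(v)); out=[]
    for X in(p0,I):
        w=redness(X)[v-8:v+9,u-8:u+9]; out.append(w)
    return out
E
python3 - <<'E'
from h import *
np.set_printoptions(precision=0,suppress=True,linewidth=160)
a,b=topred(); print(a[2:15,2:15]);print(b[2:15,2:15])
E
```

```text
[[ 2.  4.  2.  2.  3.  5.  6.  4.  6.  6.  2.  4.  2.]
 [ 4.  1.  2. -0.  3.  5.  4.  2.  4.  0.  3.  4.  4.]
 [ 2.  5.  7.  6.  5.  3.  6.  4.  0.  2.  2.  3.  0.]
 [ 2.  4.  9. 10.  8.  6.  4.  2. -0.  2.  0.  3.  4.]
 [ 3.  6. 10. 18. 12.  8.  6.  8.  8.  3.  4.  4.  5.]
 [ 2.  2.  8. 21. 26. 12. 15. 15. 12.  4.  4.  0.  3.]
 [-3.  0.  3. 18. 32. 20. 18. 13.  6.  2.  1.  4.  2.]
 [-2. -2.  2.  8. 22. 22. 14.  5.  0.  0.  6.  2.  2.]
 [-0. -2. -0.  4. 10. 11.  4. -1. -1. -0.  0.  4.  2.]
 [-4. -1. -0.  0.  2.  4.  4.  1. -2. -2.  1.  2.  2.]
 [-4. -2. -0.  0.  2.  5.  4.  6.  4.  2.  2.  1.  0.]
 [-2. -2. -2.  4.  4.  8.  9. 12. 10.  5.  4.  2.  0.]
 [-0. -1. -2.  1.  6.  8. 13. 12. 10.  5. -0. -2.  0.]]
[[ 2.  0. -1. -1.  1.  2.  3.  4.  2.  1.  3. 11. 18.]
 [ 1. -2. -2. -1.  1.  4.  3.  3.  1.  0.  3. 13. 22.]
 [-0. -2. -1. -0.  1.  5.  4.  2.  0. -1.  3. 14. 22.]
 [-0. -1.  0.  4.  4.  3.  3.  3.  1. -0.  5. 17. 25.]
 [-1. -0.  6. 12. 11.  6.  6.  6.  4.  3.  7. 19. 25.]
 [-2. -1.  4. 12. 17. 13. 14. 16. 11.  7. 11. 20. 25.]
 [-1. -1.  0.  6. 13. 19. 20. 18. 15. 13. 16. 23. 27.]
 [-2. -1. -2. -0.  5. 12. 18. 16. 14. 15. 21. 26. 27.]
 [-2. -1. -2. -2. -0.  5. 12. 13. 12. 16. 22. 26. 27.]
 [ 0.  2.  0. -1. -1.  2.  9.  9. 11. 18. 23. 27. 27.]
 [ 3.  4.  2.  0.  1.  2.  6.  8. 11. 18. 24. 27. 26.]
 [ 4.  3.  1.  1.  5.  5.  7.  8. 13. 18. 23. 25. 24.]
 [ 2.  1.  1.  4.  6.  6.  8. 10. 14. 19. 23. 24. 21.]]
```

About half the redness remains (a ratio of roughly 0.5), so the rim is at mid-band. Now I'll close in coordinated steps: the hand follows by half the jaw travel, with a small lift to cancel the pads' forward swing.

Call:
{"method": "carry_out", "body": {
  "deltas": [
    [0,0.002,0,0,0.36],
    [0,0.005,-0.002,0,0.33],
    [0,0.009,-0.005,0,0.3],
    [0,0.009,-0.005,0,0.3]
  ],
  "force": 25
}}

```text
clock: 11.55
position: [0.5417, -0.1585, 0.1951]
ee_rot: [-0.117, 0.993, -0.0, -0.0]
ft_force: [4.7, -2.1, -4.1]
grip_width: 0.646
grasp_force: 10.6
```

```bash
cat > m.py <<'E'
from h import *
np.set_printoptions(precision=4,suppress=True)
c=camera("wrist"); s=manip.get_obs(); f=s["ft_force"]
print(s["clock"],tostand(s["position"],(.618,-.120)),"mm",s["grip_width"]*85,"ft",f,"ys",-.2314*f[0]+.9729*f[1],"g",s["grasp_force"])
try: levermeas(c)
except Exception as e: print(e)
E
python3 m.py
```

```text
11.6 [-0.0831 -0.0198  0.1951] mm 55.37827542079659 ft [ 4.3487 -2.2774 -4.3474] ys -3.221943187930779 g 10.606860592961311
lever 1711 ang 0.37313858 y at x=-.083 -0.03938719 xrange [-0.0971 -0.0534] z 0.20385358939040438
bar 2299 ang 1.1227119 y at x=-.083 0.03178025 xrange [-0.1041 -0.0929] z 0.2677007962501277
```

Call:
{"method": "carry_out", "body": {
  "deltas": [
    [0,0.007,-0.004,0,0.25],
    [0,0.014,-0.008,0,0.2],
    [0,0.021,-0.011,0,0.15],
    [0,0.028,-0.014,0,0.1],
    [0,0.028,-0.014,0,0.1]
  ]
}}

```text
clock: 12.22
position: [0.5405, -0.1545, 0.1975]
ee_rot: [-0.117, 0.993, 0.0, -0.0]
ft_force: [0.5, -1.1, -4.1]
grip_width: 0.551
grasp_force: 12.0
```

```bash
python3 m.py
```

```text
12.275 [-0.0834 -0.0156  0.1975] mm 46.94890807317941 ft [ 0.3432 -1.1044 -3.8183] ys -1.1538357351750756 g 12.006102483719587
lever 1704 ang 0.27493268 y at x=-.083 -0.032448478 xrange [-0.0995 -0.0525] z 0.20471138052083757
bar 2591 ang -1.4693588 y at x=-.083 -0.14182197 xrange [-0.1044 -0.0932] z 0.26987787509126177
```

Call:
{"method": "carry_out", "body": {
  "deltas": [
    [0,0.007,-0.003,0,0.05],
    [0,0.014,-0.005,0,0.0],
    [0,0.021,-0.007,0,-0.05],
    [0,0.028,-0.008,0,-0.1],
    [0,0.028,-0.008,0,-0.1]
  ],
  "force": 30
}}

```text
clock: 12.9
position: [0.5394, -0.1504, 0.1985]
ee_rot: [-0.116, 0.993, 0.0, -0.0]
ft_force: [-3.8, -0.8, -6.5]
grip_width: 0.455
grasp_force: 16.8
```

```bash
python3 m.py
```

```text
12.95 [-0.0835 -0.0114  0.1985] mm 38.59808694841629 ft [-2.6287 -1.4725 -8.241 ] ys -0.8242922166815267 g 16.7536093108356
lever 1775 ang 0.16812047 y at x=-.083 -0.025394887 xrange [-0.1013 -0.0518] z 0.20433589512004524
bar 2802 ang -1.5108888 y at x=-.083 -0.21836492 xrange [-0.1045 -0.0936] z 0.27042146956575785
```

Call:
{"method": "carry_out", "body": {
  "deltas": [
    [0,0.007,-0.001,0,-0.15],
    [0,0.014,-0.002,0,-0.2],
    [0,0.021,-0.003,0,-0.25],
    [0,0.028,-0.004,0,-0.3],
    [0,0.035,-0.005,0,-0.35],
    [0,0.04,-0.005,0,-0.4],
    [0,0.04,-0.005,0,-0.45],
    [0,0.04,-0.005,0,-0.45]
  ],
  "force": 30
}}

```text
clock: 13.95
position: [0.5379, -0.1436, 0.1996]
ee_rot: [-0.117, 0.993, 0.001, -0.001]
ft_force: [-7.6, 1.9, -2.9]
grip_width: 0.287
grasp_force: 29.5
```

```bash
python3 m.py; python3 - <<'E'
from h import *
c=camera("wrist"); save(c,"wrist6")
np.set_printoptions(precision=0,suppress=True,linewidth=160)
a,b=topred(); print(b[2:15,2:15])
E
```

```text
14.0 [-0.0834 -0.0044  0.1996] mm 24.368900817507196 ft [-7.8437  3.1646 -2.2971] ys 4.893871692175368 g 29.5464625954628
lever 1819 ang -0.016866418 y at x=-.083 -0.013558459 xrange [-0.1024 -0.051 ] z 0.20407991916111573
bar 3017 ang -1.4678532 y at x=-.083 -0.18311006 xrange [-0.1045 -0.0938] z 0.2718749493550175
[[ 2. -1. -1. -1.  3. 11. 19. 24. 27. 26. 22. 22. 25.]
 [-0. -1. -2. -0.  3. 15. 21. 26. 27. 25. 21. 23. 27.]
 [-1. -2. -1. -0.  4. 14. 21. 26. 27. 24. 21. 24. 26.]
 [-2. -1. -0.  4.  9. 18. 24. 26. 26. 23. 21. 25. 26.]
 [-1. -0.  5. 13. 18. 20. 24. 27. 26. 21. 22. 26. 26.]
 [-2. -2.  4. 13. 22. 23. 26. 28. 25. 20. 22. 27. 26.]
 [-1. -2.  1.  8. 20. 24. 26. 27. 23. 21. 24. 27. 25.]
 [-1. -2. -1.  5. 16. 24. 28. 27. 23. 21. 26. 27. 24.]
 [-2. -2. -1.  6. 18. 26. 27. 26. 22. 22. 26. 27. 25.]
 [-0.  2.  4. 12. 20. 25. 27. 24. 20. 24. 27. 27. 25.]
 [ 3.  4.  6. 15. 22. 26. 27. 23. 21. 24. 28. 26. 27.]
 [ 3.  4. 10. 18. 23. 27. 27. 22. 22. 27. 28. 27. 26.]
 [ 2.  4. 14. 22. 26. 27. 26. 20. 23. 28. 28. 26. 27.]]
```

View pics/wrist6.png

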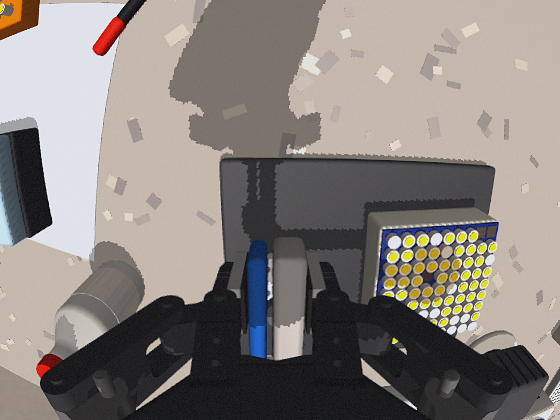

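The wrist view shows the blue lever (258,300) lying parallel against the grey bar (288,300), with both held between the pads. The lever is at about 0 rad, the grip force is 29.5 N and the lift is about 69 mm. I'll hand in.

```bash
python3 -c "
from workcell import ticket; print(ticket.hand_in())"
```

```text
the job is handed in; nothing more can be done
None
```

I handed the job in: the leg went up about 69 mm with the lever open, which put the rim about half-way up the red band (to roughly 1 mm). The lever was squeezed closed only there, and at hand-in (about 14 s) the arm was still gripping bar and lever at about 30 N; the judge's result was not shown.

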